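# Show the underside of an enclosure cover to the inspection camera

### The arm

A 6-joint arm with a two-finger parallel gripper is mounted at the origin on a cart in front of the work surface, level with it; the furniture and walls round the work are solid. World frame = base frame: x ahead of the robot, y to its left, z up, the work surface at z = 0. Lengths are in m, angles in rad, forces in N, time in s.
With the tool pointing down it reaches from about 0.375 to 0.825 m from the base axis. Payload 5.5 kg.
Tool frame: the origin (TCP) lies midway between the tips of the shut fingers; the grasp point (between the pads) lies 19 mm behind it; z points along the fingers, y is the direction in which the jaws open and shut (so a half turn about z gives the same grasp; the last joint's range is limited). The gripper opens to 85 mm and grips with 20 to 120 N. Pads are 22 mm wide; open, the fingers measure 114 mm over their backs; the gripper's body (76 mm by 85 mm) begins 54 mm behind the grasp point. The pads swing forward as they close: fully open they stand 13 mm farther back than shut.
Start: joints at [-1.111, 0.314, -0.047, 1.21, 0, 1.571], TCP at [0.266, -0.538, 0.231] pointing down, gripper open.
Joint ranges: [-2.67, 2.67], [-0.69, 1.73], [-1.03, 1.25], [-2.08, 2.16], [-1.42, 1.45], [-3.14, 3.14]. Speed limits (rad/s): [2.39, 2.39, 3.01, 3.14, 3.14, 3.14].

### API

Orientations are given as a 3x3 rotation matrix whose columns are the frame's x, y, z axes.
In Python, from rig import bot, viewer, job gives the robot as it stands.
- The arm moves only by the shell command python3 -m inch 'ROWS' [FORCE]. ROWS is JSON, a list of rows, each an object with "dr": the turn, a rotation vector about the tool's x, y, z in degrees, a list of three; "offset": the shift along the tool's x, y, z in m, a list of three; "fingers": the closure in counts, from 0 (fully open) to 255 (shut). In form: [{"dr": [wx, wy, wz], "offset": [dx, dy, dz], "fingers": fingers}, ...]. A call has 1 to 10 rows; each row is the pose to reach, as a shift and turn from the pose commanded when the call began, along the tool's axes at that moment; what a row does not reach only later rows make up. A row lasts 1/8 s, in which the tool goes at most 62.5 mm and 10.7 degrees, less where a joint would pass 70% of its speed; a pose out of reach is approached as far as the arm can. A call with a gripper value outside its range is refused whole. The fingers move at their own pace and stop on an object; FORCE is the grip in N (left out, the last holds). Time passes only in rows, so rows that repeat a pose let the fingers close. It gives the time, the measured TCP pose, the force and the opening at its end, in the units of the state.
- bot.state(): the state, without advancing time (a new reading comes with each control period).
- viewer.get_image(name): name is "side" or "top"; returns the picture (400x640x3 uint8, red, green, blue); there is no depth.
- viewer.camera_info(name): a dict with "intrinsics" (3x3 intrinsics, pixels), "k1" (the pictures are not rectified: a ray, as slopes to the right and down, at radius r is drawn at 1 + k1 r^2 times it, then the intrinsics apply), "extrinsics" (4x4, takes a point from camera to world coordinates). Camera axes: x right, y up, looking along -z (the intrinsics and any distortion apply to the point x, -y, -z); pixel columns grow to the right and rows downward; lengths in m; the calibration is good to about 2 mm. A picture is of the moment at which its call begins. camera_info takes no time and is no camera call.
- job.finish_job(): hands the job in, once; it reports no verdict.
The state is a dict: "clock": time; "q": joint angles; "qd": joint speeds; "tau": joint torques, N m; "tool_pos": TCP position; "eef_rot": TCP orientation; "force": force on the tool from outside, world axes, zero at the start; "ft_torque": the same for the moment, N m; "grip_width": opening from 0.0 (shut) to 1.0 (fully open).
Only numpy, scipy, OpenCV 4.12 (cv2) and the standard library are available. Lean on these libraries where they do the work, as an engineer would, in place of code of your own. Each camera call takes 0.05 s, during which the arm holds its last target. There are 200 camera calls.

### The job

Take the loose cover plate off the small grey enclosure and hold it up to the inspection camera: its flat underside square to the lens, its centre on the lens axis 110 mm in front of the lens, and its long edges parallel to the camera's tilt pin. Leave the enclosure, the camera and the things lying round about where they are. The program finishes while the gripper is still holding the cover there, at rest.

Things in the scene. Friction and masses are not known exactly. Their poses are not given: they have to be found in the camera images.
- cover_center (a point): Centre of the cream cover plate, half-way through its thickness: 119 mm long (x), 62 mm wide (y), 8 mm thick (z, out of the upper face), about 90 g; small screws and a ring stand 9 mm above its upper face, the underside is flat. It lies loose on the enclosure, underside 32 mm above the bench, overhanging 6 mm all round, so it can be gripped across its width from above.
- cover: The same cover plate; this origin is the centre of its underside, axes as above.
- enclosure: Small open-topped grey plastic box under the cover, 106 mm (x) by 50 mm (y) by 32 mm high, with a short black cable nose on one short end; loose, about 350 g. Origin: centre of its underside; z up.
- inspection_camera: Camera stand, fixed to the bench, left or right of the enclosure: dark foot plate 110 mm (x) by 120 mm (y) by 12 mm with two aluminium cheeks 87 mm high that carry the camera head. Origin: centre of the foot's underside, z up; the head leans to its -x side, roughly toward the robot.
- camera_lens (a point): Centre of the lens face, in the middle of the round white ring light (72 mm across) on the camera head. z: optical axis, out of the lens (up and leaning toward the robot); y: direction of the tilt pin (level, across the two cheeks). The pin lies 50 mm behind the lens face and 72 mm above the bench.
- focus (a point): The point in the air on the optical axis, 110 mm in front of the lens face, where the cover's centre belongs; axes as for the lens.
- camera_tilt (a joint): Tilt of the camera head in its yoke, rad: 0 looks straight up, growing as it leans toward the stand's -x side; between 0.2 and 0.5 at the start. Its pin is clamped by stiff friction (1.5 N m) and is not to be moved.
- loose_board: Brown circuit board, 145 x 98 x 29 mm, lying on the near part of the bench; to be left alone. Origin: centre of its underside.
- spare_board: Brown circuit board, 121 x 151 x 19 mm, lying on the left; to be left alone. Origin: centre of its underside.
- side_cutters: Side cutters with red handles, 141 x 95 x 14 mm, lying on the right; to be left alone. Origin: centre of the underside.
- bench_screwdriver: Screwdriver with a black and orange handle, 179 x 32 x 36 mm, lying on the right; to be left alone. Origin: centre of the underside.
Things that resemble listed ones, but are neither listed nor needed, are in the scene too. Of the things that look like the cover, the largest one is meant.

How it is judged:
On the way:
1. The cover is lifted clear of the enclosure in the gripper (height (world z) of cover_center above 0.08 m and contact force between the fingers and cover above 1 N and contact force between cover and enclosure below 0.1 N), for 0.2 s.
At the end, for the whole second after the job is handed in: The gripper holds the cover still, untouched by camera or enclosure, centre within 25 mm of the focus point 110 mm before the lens, underside square to the lens axis and long edges parallel to the tilt pin within 0.2 rad; enclosure upright within 30 mm of its start, lens within 8 mm (distance between cover_center and focus below 0.025 m and angle between the z axis of cover_center and the z axis of camera_lens, either way round below 0.2 rad and angle between the x axis of cover_center and the y axis of camera_lens, either way round below 0.2 rad and angle between cover_center's own z axis and vertical below 1.2 rad and linear speed of cover below 0.02 m/s and angular speed of cover below 0.15 rad/s and contact force between the fingers and cover above 1 N and contact force between cover and enclosure below 0.1 N and contact force between cover and inspection_camera below 0.1 N and distance of enclosure from where it was at the start of the episode below 0.03 m and angle between enclosure's own z axis and vertical below 0.15 rad and distance of camera_lens from where it was at the start of the episode below 0.008 m); the arm keeps its last pose, push and grip.
It fails at once if The enclosure is dragged more than 30 mm or tipped (distance of enclosure from where it was at the start of the episode above 0.03 m or angle between enclosure's own z axis and vertical above 0.3 rad).
It fails at once if The camera head is knocked out of its setting (lens moved more than 8 mm) (distance of camera_lens from where it was at the start of the episode above 0.008 m).
It fails at once if A thing lying round about is moved more than 20 mm (distance of any of loose_board, spare_board, side_cutters, bench_screwdriver from where it was at the start of the episode above 0.02 m).
It also fails if it takes over 35 s, if anything falls off the work surface, if the arm or the gripper's body presses on something with over 40 N, if the wrist force passes 120 N, or if a joint passes its speed limit or range.

## Working session

There is one attempt and no reset: what is moved stays moved. The work goes in short steps, Python scripts to look and compute and a shell command to move; the robot and the scene stay as the last step left them, time stands still between calls to the robot, and variables do not carry over. Pictures are saved under pics/ and viewed, about 8 in all and at most 12, crops included, and the job is handed in when it is done.

```bash
ls; mkdir -p pics
python3 - <<'E'
from rig import bot, viewer
import cv2,json
for n in("top","side"):
    im=viewer.get_image(n); cv2.imwrite(f"pics/{n}0.png",im[:,:,::-1]); i=viewer.camera_info(n); print(n,{k:(v.tolist() if hasattr(v,'tolist') else v) for k,v in i.items()})
print(bot.state())
E
```

```text
pics
top {'intrinsics': [[454.45343330423805, 0.0, 321.99125954024953], [0.0, 454.45343330423805, 196.02121078479044], [0.0, 0.0, 1.0]], 'k1': -0.11833281588647696, 'extrinsics': [[0.026799046389370827, 0.9936953650082732, -0.10886382628630512, 0.40330809633185], [-0.9995095622488466, 0.028401039527946887, 0.013191509650176096, 0.08061016776793421], [0.01620018783036279, 0.10845691547709843, 0.9939691400639431, 1.4014325284368228], [0.0, 0.0, 0.0, 1.0]]}
side {'intrinsics': [[500.3971041364832, 0.0, 317.00973206269265], [0.0, 500.3971041364832, 200.14873898544099], [0.0, 0.0, 1.0]], 'k1': 0.051572670086698434, 'extrinsics': [[0.9992549579600962, -0.0027007376483581137, -0.03849980530237433, 0.48079685471059197], [-0.031086564710040475, 0.5348639840724517, -0.8443661196641374, -1.322188539259662], [0.02287257061841663, 0.8449338580967736, 0.5343815312630169, 1.0425170810008584], [0.0, 0.0, 0.0, 1.0]]}
{'clock': 0.1, 'q': array([-1.11105464e+00,  3.14165360e-01, -4.79773470e-02,  1.21018663e+00,
       -2.55107555e-05,  1.57080034e+00]), 'qd': array([-1.01215458e-03, -1.75921921e-03,  2.05989899e-03,  2.84054843e-04,
        8.82420425e-05,  4.05142045e-04]), 'tau': array([-3.10969017e-04, -5.40767133e+01,  3.40541410e+01,  1.11612506e-02,
        8.33492072e-05, -4.22850619e-06]), 'tool_pos': array([ 0.26599421, -0.53724313,  0.23051551]), 'eef_rot': array([[ 8.96168909e-01,  4.43712511e-01, -7.03085541e-04],
       [ 4.43713068e-01, -8.96167873e-01,  1.36251691e-03],
       [-2.55168764e-05, -1.53301353e-03, -9.99998825e-01]]), 'force': array([-0.07794761, -0.17730276,  0.58217999]), 'ft_torque': array([ 0.00154731, -0.04554943,  0.00198016]), 'grip_width': 0.9997134170077925}
```

View pics/top0.png

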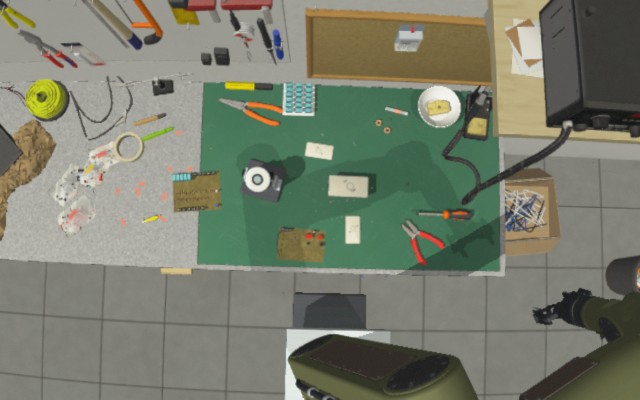

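View pics/side0.png

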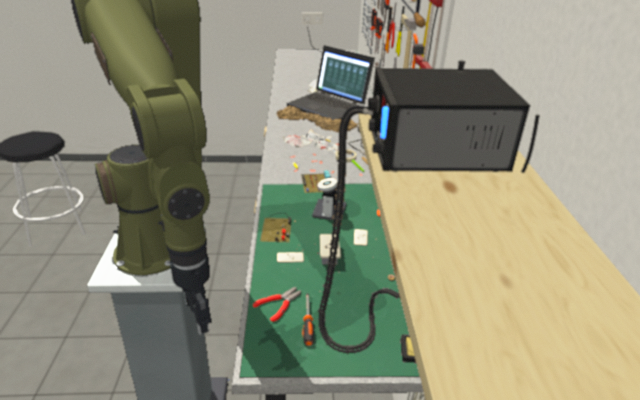

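Top view: the cream plates are at (319,151), (349,186) and (352,230). The largest, at (349,186), sits on the grey enclosure. The camera stand is at (260,180). The side view shows the cover at (330,245) and the ring light at (328,185). I'll check both in one close crop.

Run:
```python
import cv2,numpy as np
t=cv2.imread("pics/top0.png")[145:225,230:390]; s=cv2.imread("pics/side0.png")[165:275,290:380]
t=cv2.resize(t,None,fx=5,fy=5,interpolation=cv2.INTER_CUBIC)   # 800x400 
cv2.imwrite("pics/tc.png",t)
s=cv2.resize(s,None,fx=5.4,fy=5.4,interpolation=cv2.INTER_CUBIC); cv2.imwrite("pics/sc.png",s)
```

```text
(no output)
```

View pics/tc.png

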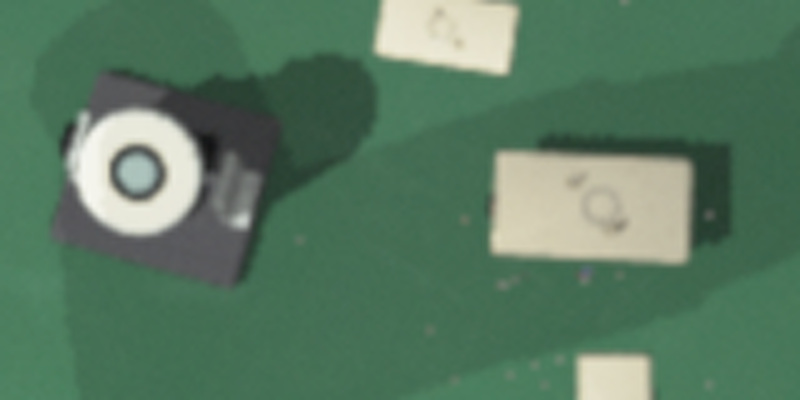

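View pics/sc.png

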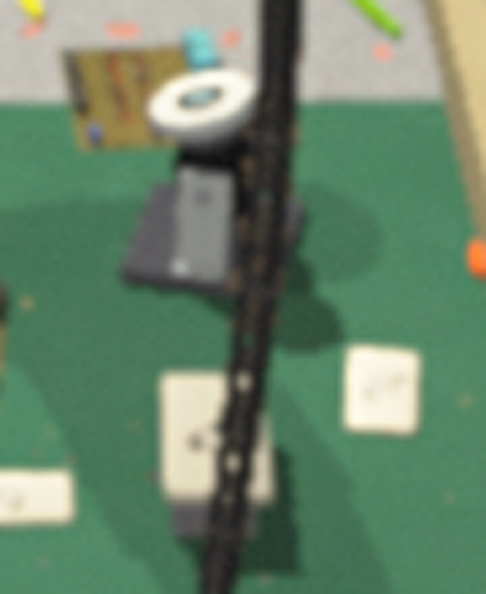

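```bash
cat > h.py <<'E'
import numpy as np, cv2
from scipy.spatial.transform import Rotation as R
from scipy.optimize import least_squares
from rig import bot, viewer
def ray(n,px):
    i=viewer.camera_info(n); K=np.array(i["intrinsics"]); E=np.array(i["extrinsics"])
    u=cv2.undistortPoints(np.float64(px).reshape(-1,1,2),K,np.array([i["k1"],0,0,0,0.]))[:,0]
    d=np.c_[u[:,0],-u[:,1],-np.ones(len(u))]@E[:3,:3].T
    return E[:3,3],d
def onplane(n,px,p,nrm=(0,0,1)):
    o,d=ray(n,px); nrm=np.array(nrm); return o+d*(((np.array(p)-o)@nrm)/(d@nrm))[:,None]
def proj(n,P):
    i=viewer.camera_info(n); K=np.array(i["intrinsics"]); E=np.array(i["extrinsics"])
    c=(np.atleast_2d(P)-E[:3,3])@E[:3,:3]; c=c*[1,-1,-1]
    return cv2.projectPoints(c,np.zeros(3),np.zeros(3),K,np.array([i["k1"],0,0,0,0.]))[0][:,0]
def plan(p,rot):
    s=bot.state(); T=np.array(s["eef_rot"]); 
    print("offset",np.round(T.T@(np.array(p)-s["tool_pos"]),4),"dr",np.round(R.from_matrix(T.T@rot).as_rotvec(degrees=True),2))
E
cat > m.py <<'E'
from h import *
tp=lambda c:(np.array(c)+.5)/5-.5+[230,145]
sp=lambda c:(np.array(c)+.5)/5.4-.5+[290,165]
C=onplane("top",tp([(496,151),(692,158),(689,263),(491,254)]),[0,0,.04])
cc=C.mean(0); e=C[1]+C[2]-C[0]-C[3]; print("cover",cc,"len",np.linalg.norm(e)/2,"wid",np.linalg.norm(C[0]+C[1]-C[2]-C[3])/2,"yaw of long",np.degrees(np.arctan2(e[1],e[0])))
print("side check of cover corners",onplane("side",sp([(160,372),(160,497)]),[0,0,.04]), C)
F=onplane("top",tp([(102,72),(278,122),(238,286),(53,238)]),[0,0,.012])
fc=F.mean(0); fx=F[0]+F[1]-F[2]-F[3]; fy=F[0]+F[3]-F[1]-F[2]
print("foot",fc,np.linalg.norm(fx)/2,np.linalg.norm(fy)/2); a=np.arctan2(fx[1],fx[0]); b=np.arctan2(-fy[0],fy[1]); print("yaw",np.degrees([a,b])); yaw=(a+b)/2
# ring contour by segmentation
def cont(n,box):
    im=cv2.imread(f"pics/{n}0.png"); x0,x1,y0,y1=box; g=im[y0:y1,x0:x1]
    g=cv2.resize(g,None,fx=5,fy=5,interpolation=cv2.INTER_CUBIC); m=(g.min(2)>150).astype(np.uint8)
    c=max(cv2.findContours(m,0,1)[0],key=cv2.contourArea); return (cv2.convexHull(c)[:,0]+.5)/5-.5+[x0,y0]
ct=cont("top",(243,273,160,196)); cs=cont("side",(312,338,174,196))
print("ellipses",cv2.fitEllipse(ct.astype(np.float32)),cv2.fitEllipse(cs.astype(np.float32)))
def pose(v):
    t=v[2]; Rz=R.from_euler("z",yaw).as_matrix(); n=Rz@[-np.sin(t),0,np.cos(t)]
    return np.array([v[0],v[1],.072])+.05*n,n
def res(v):
    L,n=pose(v); return np.r_[[ (np.linalg.norm(onplane(c,p,L,n)-L,axis=1)-.036)*1000/np.sqrt(len(p)) for c,p in(("top",ct),)][0],
      (np.linalg.norm(onplane("side",cs,L,n)-L,axis=1)-.036)*1000/np.sqrt(len(cs))]
r=least_squares(res,[fc[0],fc[1],.35],loss="soft_l1"); L,n=pose(r.x); print("pin,tilt",r.x,"cost",r.cost,"lens",L,"axis",n,"focus",L+.11*n)
# lens triangulation
o1,d1=ray("top",tp((138,172))[None]); o2,d2=ray("side",sp((203,99))[None])
A=np.c_[d1[0],-d2[0]]; k=np.linalg.lstsq(A,o2-o1,rcond=None)[0]; print("tri",o1+k[0]*d1[0],o2+k[1]*d2[0])
for t in(.2,.35,.5):
    q=least_squares(lambda v:res([*v,t]),r.x[:2]); print(t,q.x,q.cost)
E
python3 m.py
```

```text
cover [ 0.58555154 -0.01538887  0.04      ] len 0.11951376037758162 wid 0.06355440338876757 yaw of long -90.66462360292117
side check of cover corners [[ 0.55395789  0.05050227  0.04      ]
 [ 0.54961734 -0.07395772  0.04      ]] [[ 0.61768741  0.04364457  0.04      ]
 [ 0.61695987 -0.07556089  0.04      ]
 [ 0.55275689 -0.07472257  0.04      ]
 [ 0.55480197  0.04508341  0.04      ]]
foot [0.59873783 0.24521    0.012     ] 0.10620888301455628 0.116236098236368
yaw [-12.63228177 -13.64347833]
ellipses ((256.18487548828125, 178.3427276611328), (24.48807716369629, 28.00432586669922), 130.69845581054688) ((327.70867919921875, 181.19578552246094), (13.213759422302246, 22.535903930664062), 60.700111389160156)
pin,tilt [0.59776749 0.24813895 0.22646171] cost 18.275419229146934 lens [0.58683479 0.25069069 0.12072335] axis [-0.21865409  0.05103481  0.97446695] focus [0.56278284 0.25630452 0.22791471]
tri [0.58682864 0.24917063 0.12223209] [0.58783118 0.24918789 0.1223782 ]
0.2 [0.59705606 0.2505016 ] 53.932753362398365
0.35 [0.60394795 0.25063687] 63.178402100513004
0.5 [0.60941257 0.25143198] 134.92134134388814
```

The cover is well measured. The tilt fit picked up cheek pixels, so I'll overlay the model at three tilts to check it.

```bash
cat > ov.py <<'E'
from h import *
yaw=np.radians(-13.1); L=np.array([.5873,.2492,.1213]); out=[]
Rz=R.from_euler("z",yaw).as_matrix(); a=np.linspace(0,2*np.pi,73)
for n,(x0,y0,w,h) in(("side",(306,168,40,30)),("top",(238,160,40,38))):
    im=cv2.imread(f"pics/{n}0.png")[y0:y0+h,x0:x0+w]
    for t in(.2,.3,.4):
        g=cv2.resize(im,None,fx=6.6,fy=6.6,interpolation=cv2.INTER_CUBIC)
        ex=Rz@[np.cos(t),0,np.sin(t)]; ey=Rz@[0,1,0]
        for r in(.036,.0145):
            P=L+r*(np.cos(a)[:,None]*ex+np.sin(a)[:,None]*ey); u=(proj(n,P)-[x0,y0]+.5)*6.6-.5
            cv2.polylines(g,[np.round(u).astype(int)],True,(0,0,255),1)
            if r>.03: print(n,t,cv2.fitEllipse(u.astype(np.float32)))
        out.append(g)
cv2.imwrite("pics/ov.png",np.vstack([np.hstack(out[:3]),np.hstack(out[3:])]))
E
python3 ov.py
python3 - <<'E'
from h import *
# grasp approach: tool z down, tool y along cover width (+x world)
y=np.array([np.cos(np.radians(-.66)),np.sin(np.radians(-.66)),0]); z=np.array([0,0,-1.]); rot=np.c_[np.cross(y,z),y,z]
plan([.5855,-.0155,.15],rot)
E
```

```text
side 0.2 ((141.72769165039062, 103.48883056640625), (61.006282806396484, 130.50831604003906), 79.35247039794922)
side 0.3 ((141.77967834472656, 103.45108032226562), (57.622093200683594, 130.5220947265625), 73.19871520996094)
side 0.4 ((141.821044921875, 103.40412902832031), (53.66312789916992, 130.5353240966797), 67.23297119140625)
top 0.2 ((129.96409606933594, 127.26689910888672), (164.7918243408203, 167.2352752685547), 155.1930389404297)
top 0.3 ((130.0100860595703, 127.0496826171875), (162.19229125976562, 167.53651428222656), 139.1199188232422)
top 0.4 ((130.0449981689453, 126.84725189208984), (158.12948608398438, 167.6874237060547), 130.25559997558594)
offset [ 0.5178 -0.3257  0.081 ] dr [-8.0e-02 -5.0e-02 -6.3e+01]
```

View pics/ov.png

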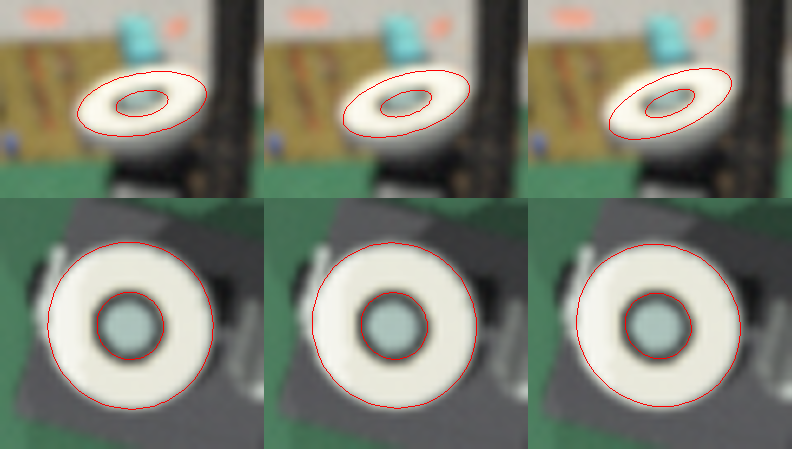

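The ring sits at about (141,103) in the side panel. It matches best at a tilt of 0.2–0.25, so I'll use 0.24. Moving above the cover.

```bash
python3 -m inch '[{"dr":[0,0,-6],"offset":[0.05,-0.032,0],"fingers":0},{"dr":[0,0,-12],"offset":[0.10,-0.064,0],"fingers":0},{"dr":[0,0,-19],"offset":[0.15,-0.096,0],"fingers":0},{"dr":[0,0,-26],"offset":[0.20,-0.128,0],"fingers":0},{"dr":[0,0,-33],"offset":[0.25,-0.160,0.01],"fingers":0},{"dr":[0,0,-40],"offset":[0.31,-0.194,0.02],"fingers":0},{"dr":[0,0,-47],"offset":[0.36,-0.226,0.04],"fingers":0},{"dr":[0,0,-54],"offset":[0.42,-0.264,0.06],"fingers":0},{"dr":[0,0,-60],"offset":[0.47,-0.296,0.08],"fingers":0},{"dr":[0,0,-63],"offset":[0.518,-0.326,0.081],"fingers":0}]'
cat > g.py <<'E'
import sys
from h import *
y=np.array([np.cos(np.radians(-.66)),np.sin(np.radians(-.66)),0]); z=np.array([0,0,-1.]); rot=np.c_[np.cross(y,z),y,z]
plan([.5855,-.0155,.009],rot); print(bot.state()["clock"],bot.state()["q"].round(3))
E
python3 g.py
```

```text
clock: 1.35
tool_pos: [0.579, -0.0242, 0.1497]
eef_rot: [[0.009, 1.0, -0.003], [1.0, -0.009, -0.0], [-0.0, -0.003, -1.0]]
force: [1.0, -0.3, 0.1]
grip_width: 1.002
offset [0.0088 0.0067 0.1407] dr [-0.15  0.01  0.12]
1.35 [-0.042  0.322 -0.226  1.026 -0.     1.539]
```

```bash
python3 -m inch '[{"dr":[0,0,0],"offset":[0,0,0],"fingers":0},{"dr":[0,0,0],"offset":[0,0,0],"fingers":0},{"dr":[0,0,0],"offset":[0,0,0],"fingers":0}]'; python3 g.py
python3 - <<'E'
from h import *
s=bot.state();g=viewer.get_image("top")[130:230,290:410,::-1]; g2=viewer.get_image("side")[175:285,270:390,::-1]
g=cv2.resize(g,(400,333),interpolation=2);g2=cv2.resize(g2,(400,366),interpolation=2)[:333]
cv2.imwrite("pics/above.png",np.hstack([g,g2]))
E
```

```text
clock: 1.72
tool_pos: [0.5789, -0.0271, 0.1515]
eef_rot: [[0.013, 1.0, -0.0], [1.0, -0.013, -0.0], [-0.0, -0.0, -1.0]]
force: [-0.4, -0.6, 0.4]
grip_width: 0.998
offset [0.0117 0.0065 0.1425] dr [-0.02  0.01 -0.09]
1.725 [-0.047  0.319 -0.226  1.026 -0.     1.537]
```

View pics/above.png

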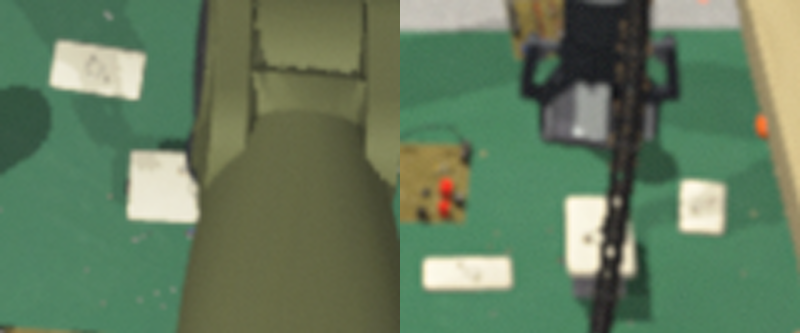

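The view matches the plan: the gripper is open above the cover (side panel (598,237)). I'll shift sideways first, then descend.

```bash
python3 -m inch '[{"dr":[0,0,0],"offset":[0.012,0.0065,0],"fingers":0},{"dr":[0,0,0],"offset":[0.012,0.0065,0.03],"fingers":0},{"dr":[0,0,0],"offset":[0.012,0.0065,0.06],"fingers":0},{"dr":[0,0,0],"offset":[0.012,0.0065,0.085],"fingers":0},{"dr":[0,0,0],"offset":[0.012,0.0065,0.105],"fingers":0},{"dr":[0,0,0],"offset":[0.012,0.0065,0.12],"fingers":0},{"dr":[0,0,0],"offset":[0.012,0.0065,0.132],"fingers":0},{"dr":[0,0,0],"offset":[0.012,0.0065,0.142],"fingers":0},{"dr":[0,0,0],"offset":[0.012,0.0065,0.142],"fingers":0},{"dr":[0,0,0],"offset":[0.012,0.0065,0.142],"fingers":0}]' 40; python3 g.py
```

```text
clock: 3.08
tool_pos: [0.5866, -0.014, 0.0099]
eef_rot: [[0.012, 1.0, 0.001], [1.0, -0.012, 0.0], [0.0, 0.001, -1.0]]
force: [0.1, -0.4, 0.7]
grip_width: 1.0
offset [-0.0015 -0.001   0.0009] dr [ 0.04 -0.    0.  ]
3.075 [-0.024  0.466 -0.369  0.735  0.     1.558]
```

```bash
python3 -m inch '[{"dr":[0,0,0],"offset":[0,0,0],"fingers":40},{"dr":[0,0,0],"offset":[0,0,0],"fingers":55},{"dr":[0,0,0],"offset":[0,0,0],"fingers":65},{"dr":[0,0,0],"offset":[0,0,0],"fingers":80},{"dr":[0,0,0],"offset":[0,0,0],"fingers":120},{"dr":[0,0,0],"offset":[0,0,0],"fingers":255},{"dr":[0,0,0],"offset":[0,0,0],"fingers":255},{"dr":[0,0,0],"offset":[0,0,0],"fingers":255}]' 40
```

```text
clock: 4.08
tool_pos: [0.5864, -0.014, 0.0099]
eef_rot: [[0.011, 1.0, 0.001], [1.0, -0.011, -0.0], [-0.0, 0.001, -1.0]]
force: [-0.6, -0.7, 4.7]
grip_width: 0.722
```

The jaws stopped at 61 mm, which is the cover's width. Lifting.

```bash
python3 -m inch '[{"dr":[0,0,0],"offset":[0,0,-0.005],"fingers":255},{"dr":[0,0,0],"offset":[0,0,-0.015],"fingers":255},{"dr":[0,0,0],"offset":[0,0,-0.03],"fingers":255},{"dr":[0,0,0],"offset":[0,0,-0.055],"fingers":255},{"dr":[0,0,0],"offset":[0,0,-0.085],"fingers":255},{"dr":[0,0,0],"offset":[0,0,-0.12],"fingers":255},{"dr":[0,0,0],"offset":[0,0,-0.16],"fingers":255},{"dr":[0,0,0],"offset":[0,0,-0.20],"fingers":255},{"dr":[0,0,0],"offset":[0,0,-0.22],"fingers":255},{"dr":[0,0,0],"offset":[0,0,-0.22],"fingers":255}]'
python3 - <<'E'
from h import *
y=R.from_euler("z",-13.1,degrees=True).as_matrix()@R.from_euler("y",-.24).as_matrix()
# tool z=-n, tool y = stand x (tilted)
rot=np.c_[np.cross(y[:,0],-y[:,2]),y[:,0],-y[:,2]]
n=y[:,2]; f=np.array([.5873,.2492,.121])+.11*n; print(n,f)
plan(f-.027*n,rot); 
g=viewer.get_image("side")[110:290,230:430,::-1]; cv2.imwrite("pics/lift.png",cv2.resize(g,None,fx=3,fy=3,interpolation=2))
E
```

```text
clock: 5.32
tool_pos: [0.5874, -0.0141, 0.2321]
eef_rot: [[0.011, 1.0, 0.005], [1.0, -0.011, -0.0], [-0.0, 0.005, -1.0]]
force: [-0.5, -0.3, -1.9]
grip_width: 0.719
[-0.23151665  0.05387561  0.97133797] [0.56183317 0.25512632 0.22784718]
offset [ 0.2675 -0.0225  0.0304] dr [-13.44  -1.52  12.38]
```

View pics/lift.png

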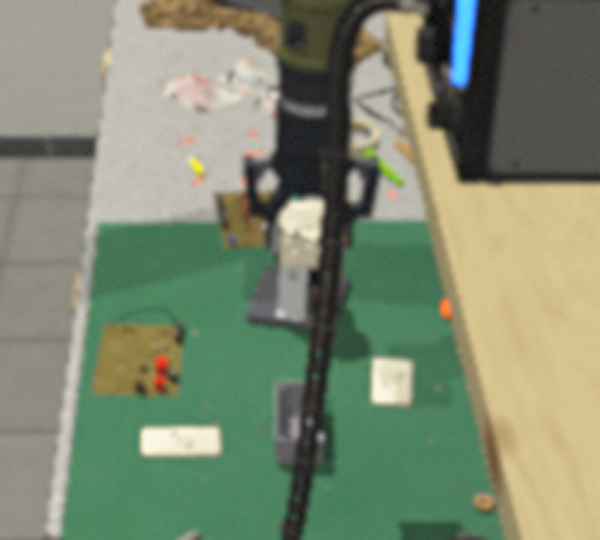

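The cover is lifted clear. The open enclosure at (300,425) has not moved. Carrying the cover to the focus.

```bash
python3 -m inch '[{"dr":[-0.7,0,0.6],"offset":[0.013,-0.001,0],"fingers":255},{"dr":[-2,-0.2,2],"offset":[0.043,-0.004,0],"fingers":255},{"dr":[-4,-0.5,4],"offset":[0.08,-0.007,0],"fingers":255},{"dr":[-6,-0.7,5.5],"offset":[0.12,-0.01,0],"fingers":255},{"dr":[-8,-0.9,7.5],"offset":[0.16,-0.013,0.005],"fingers":255},{"dr":[-10,-1.1,9],"offset":[0.2,-0.017,0.012],"fingers":255},{"dr":[-12,-1.3,11],"offset":[0.235,-0.02,0.02],"fingers":255},{"dr":[-13,-1.5,12],"offset":[0.257,-0.022,0.027],"fingers":255},{"dr":[-13.4,-1.5,12.4],"offset":[0.267,-0.0225,0.03],"fingers":255},{"dr":[-13.4,-1.5,12.4],"offset":[0.267,-0.0225,0.03],"fingers":255}]'
python3 -m inch '[{"dr":[0,0,0],"offset":[0,0,0],"fingers":255},{"dr":[0,0,0],"offset":[0,0,0],"fingers":255},{"dr":[0,0,0],"offset":[0,0,0],"fingers":255},{"dr":[0,0,0],"offset":[0,0,0],"fingers":255}]'
cat > f.py <<'E'
from h import *
y=R.from_euler("z",-13.1,degrees=True).as_matrix()@R.from_euler("y",-.24).as_matrix()
rot=np.c_[np.cross(y[:,0],-y[:,2]),y[:,0],-y[:,2]]; n=y[:,2]; f=np.array([.5873,.2492,.121])+.11*n
plan(f-.027*n,rot)
s=bot.state(); T=np.array(s["eef_rot"]); c=s["tool_pos"]-.027*T[:,2]
x0,y0=280,120; g=cv2.resize(viewer.get_image("side")[y0:y0+100,x0:x0+100,::-1],None,fx=6,fy=6,interpolation=2)
for dz,col in((.004,(0,0,255)),(-.004,(255,0,0))):
    P=np.array([c+a*.0595*T[:,0]+b*.031*T[:,1]-dz*T[:,2] for a,b in((1,1),(1,-1),(-1,-1),(-1,1))])
    cv2.polylines(g,[np.round((proj("side",P)-[x0,y0]+.5)*6-.5).astype(int)],True,col,1)
cv2.imwrite("pics/foc.png",g)
E
python3 f.py
```

```text
clock: 6.62
tool_pos: [0.5658, 0.2535, 0.1984]
eef_rot: [[0.226, 0.948, 0.225], [0.974, -0.219, -0.054], [-0.002, 0.231, -0.973]]
force: [0.2, -0.2, -1.2]
grip_width: 0.722
clock: 7.12
tool_pos: [0.5669, 0.2528, 0.1995]
eef_rot: [[0.228, 0.947, 0.227], [0.974, -0.221, -0.054], [-0.001, 0.233, -0.973]]
force: [1.3, -0.6, -1.2]
grip_width: 0.723
offset [ 0.0011  0.0014 -0.0018] dr [-0.28  0.04 -0.05]
```

View pics/foc.png

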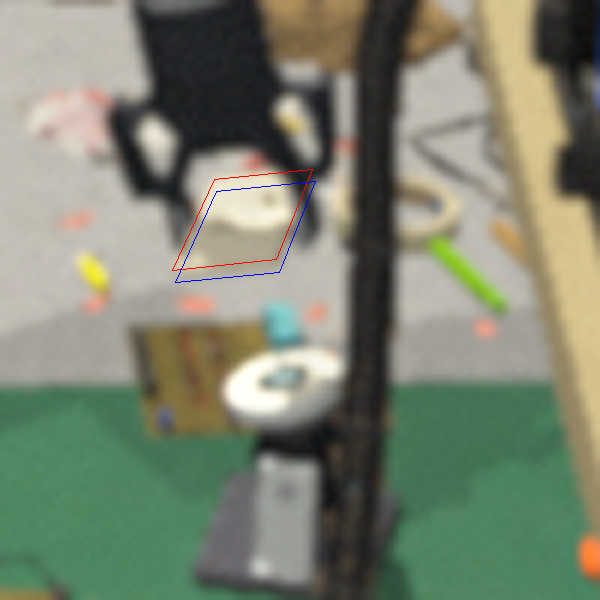

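The model outline, using the 27 mm grasp offset, lies on the visible cover: its near edge runs from (176,275) to (280,268), above the untouched ring light at (283,385). The residual to target is about 2 mm, so I'm handing in.

Run:
```python
from rig import bot,job
s=bot.state(); print(abs(s["qd"]).max(),s["force"],s["grip_width"]); print(job.finish_job())
```

```text
0.0031560274338404528 [ 0.13610882 -0.84939201 -0.76076188] 0.7249395012215504
the job is handed in; nothing more can be done
None
```

I lifted the cover off the enclosure with a grip across its width and brought it to the inspection camera's focus point. I handed the job in at about 7.2 s with the gripper still holding it. No verdict was reported.

**Position and angle:** the tool was within about 2.5 mm and 0.3° of the pose I had computed, and joint speeds were about zero. In the side view, the outline I expected for the cover lay on the cover's visible edge.

**Grip:** the jaws stopped at about 61–62 mm, which matches the cover's 62 mm width. I set the grip force to 40 N.

**Surroundings:** in the last side pictures, the enclosure (after the lift) and the camera head stood where they were. I judged this by eye and did not re-measure the enclosure, the camera or the loose things.

**Uncertain:**
- **Tilt angle:** I used 0.24 rad. The first automatic fit gave 0.226 but was disturbed by stray pixels from the camera stand. The picture overlay favoured 0.20–0.25, and the ring-light offset gave 0.25. All are well inside the 0.2 rad tolerance.
- **Cover height in the jaws:** the 27 mm distance from tool tip to cover centre is an estimate, checked only against that side-view outline.

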